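# Close and lock the ticket printer

## Task

A fresh roll is already in the queue-ticket printer. Swing its open cover down until it is fully shut, then push the black wing fastener in and turn it a quarter turn clockwise to the green dot, so that on letting go it pops up into its locked detent and stays there. How far it must be pushed is found only by feel: do not force it against its bottom or its end stop, and leave the other things on the desk where they are.

Things in the scene. Friction and masses are not known exactly. Their poses are not given: they have to be found in the camera images.
- printer_centre (a point): Queue-ticket printer, white with a light-blue cover, fixed to the desk: housing 180 (its x) x 150 (y) x 120 mm tall. This point is the housing's middle, 60 mm above the desk. Its -x side (ticket slot, keys) is its front, roughly towards the robot. The cover's hinge line runs along its y, 75 mm behind this point (+x), 120 mm above the desk.
- cover (a joint): angle of the light-blue cover: 0 = shut, against a hard stop, positive = front edge raised (up to 1.1 rad). A stiff hinge keeps it where it is left; about 1 to 4 N at the front edge move it down. A flat plate 165 mm from hinge line to front edge, 150 mm wide, 12 mm thick, its underside level with the hinge line; shut, its top is 132 mm above the desk.
- cover_edge (a point): middle of the cover's top front edge. Axes of the cover: x from front edge to hinge, y along the front edge, z out of its top. The cover can be pushed down from above on this edge, e.g. 45 to 50 mm to either side of its middle.
- fastener_seat (a point): where the fastener's axis passes through the cover's top: on the cover's middle line, 30 mm in from the front edge. Axes as the cover's; z is the fastener's axis.
- wing_grip (a point): centre of the fastener's black wing, a bar 46 (its x) x 11 (its y) x 22 mm tall on the axis, 30 mm above the cover's top when up; below it a collar 32 mm across (top 20 mm above the cover). White line on its +x end. Unlocked, it lies along the cover's x, white line towards the hinge (red dot); locked, across, white line at the green dot at the cover's -y side.
- wing (a joint): turning angle of the wing, growing clockwise seen from above: 0 = unlocked (starts at 0 to 0.1), 1.57 = locked (the detent catches it from about 1.47 to 1.68, where its end stop is). With the cover shut it turns only when pushed in far enough: before that its cross pin sits in, or stands above, a slot of the receptacle.
- stud: the quarter-turn fastener as a whole (stem, wing and, under the cover, a steel cross pin); origin on its axis, at the cover's top when up; z up. A spring holds it up: about 3 N start it, each mm of push takes 0.35 N more. At its bottom (a hard stop) the spring gives 5 to 8 N; pressing slowly (about 5 mm/s) and stopping at 9 to 13 N in all is safe; it turns easily while pressed so.
- receptacle: fixed black cup 40 mm across with a steel cam in it, in the housing under the fastener; origin on its axis at the housing's top. After 4 to 12 mm of push (differs by printer, cannot be seen) the pin is under its ledge and can turn; 1.5 mm further is its floor. Let go when turned, the pin springs 2.5 mm up into a notch: locked. Over 15 N between pin and receptacle damages it.
- roll_a: Bystander, leave alone: a spare paper roll, white cylinder 50 mm across and 57 mm tall, standing on end; origin at the middle of its underside.
- roll_b: Bystander, leave alone: a second spare paper roll, like the first; origin at the middle of its underside.
- stapler: Bystander, leave alone: a red and black stapler, 140 x 36 x 50 mm; origin at the middle of its underside.
- mouse: Bystander, leave alone: a white computer mouse, 108 x 60 x 33 mm; origin at the middle of its underside.
- terminal: Bystander, leave alone: a black card payment terminal with coloured keys, 165 x 78 x 38 mm; origin at the middle of its underside.
- tape: Bystander, leave alone: a blue tape dispenser, 150 x 55 mm, 88 mm tall; origin at the middle of its underside.
- pen_cup: Bystander, leave alone: a black pen cup, 72 mm across and 100 mm tall, with pens to 150 mm; origin at the middle of its underside.
- mug: Bystander, leave alone: a blue mug, 80 mm across and 95 mm tall; origin at the middle of its underside.

How it is judged:
By the outcome, as a careful person would: the job done as asked, in the order asked, and still so for the second after the job is handed in, with the robot touching nothing.
It also fails if it takes over 54 s, if anything falls off the work surface, if the arm or the gripper's body presses on something with over 40 N, if the wrist force passes 120 N, or if a joint passes its speed limit or range.

## Robot

A 6-joint arm with a two-finger parallel gripper is mounted at the origin on the work surface. World frame = base frame: x ahead of the robot, y to its left, z up, the work surface at z = 0. Lengths are in m, angles in rad, forces in N, time in s.
With the tool pointing down it reaches from about 0.3 to 0.85 m from the base axis. Payload 5.4 kg.
Tool frame: the origin (TCP) lies between the finger pads; the fingertips stand 11 mm ahead of it and the grasp point (between the pads) lies 8 mm behind it (tips_ahead is the distance from the TCP to the fingertips, in m); z points along the fingers, y is the direction in which the jaws open and shut (so a half turn about z gives the same grasp; the last joint's range is limited). The gripper opens to 85 mm and grips with 20 to 120 N. Pads are 22 mm wide; open, the fingers measure 114 mm over their backs; the gripper's body (76 mm by 85 mm) begins 54 mm behind the grasp point. The pads swing forward as they close: fully open they stand 13 mm farther back than shut.
Start: joints at [-1.533, 0.158, 1.597, -0, 1.386, -0.21], TCP at [0.141, -0.557, 0.242] pointing down, gripper open.
Joint ranges: [-2.91, 2.91], [-0.94, 2.29], [0.18, 2.7], [-1.29, 4.43], [0.17, 2.64], [-3, 3]. Speed limits (rad/s): [2.57, 2.57, 3.14, 3.14, 3.14, 3.14].

## Interface

Orientations are given as [roll, pitch, yaw] about the fixed x, y, z axes, in that order (R = Rz(yaw) Ry(pitch) Rx(roll)).
In Python, from plant import observe, camera, camera_info, job_done, masks_of, mark_of, tips_ahead gives the robot as it stands.
- The arm moves only by the tool jog_arm, never from a script. Its argument "deltas" is a list of rows, each a list of 3 entries, a list of its own where there are three numbers: the shift along the tool's x, y, z in mm, then the turn about the tool's z in rad, then the closure, from 0 (fully open) to 1 (shut). A call has 1 to 12 rows; each row shifts and turns the pose as measured when the row begins, along the tool's axes as they then stand; what a row does not reach is not made up. A row lasts 1/12 s, in which the tool goes at most 41.7 mm and 7.16 degrees, less where a joint would pass 70% of its speed; a pose out of reach is approached as far as the arm can. A call is refused whole if a number of a shift passes 41.7 or a number of a turn 0.125, either way. A call with a gripper value outside its range is refused whole. The fingers move at their own pace and stop on an object; the grip force is fixed at half the most. Time passes only in rows, so rows that do not move let the fingers close. It gives the time, the measured TCP pose, the force and the opening at its end, in the units of the state.
- observe(): the state, without advancing time (a new reading comes with each control period).
- camera(name): name is "scene" or "top" or "wrist"; returns the picture (420x560x3 uint8, red, green, blue); there is no depth.
- camera_info(name): a dict with "vfov" (degrees; the focal length in pixels is half the picture's height over the tangent of half this angle, whatever the lens; pixels are square), "cx", "cy" (the principal point, pixels), "k1" (the pictures are not rectified: a ray, as slopes to the right and down, at radius r is drawn at 1 + k1 r^2 times it, then the intrinsics apply), "origin" and "orientation" of the camera in the world; the wrist camera has in their place "tool_from_camera" (4x4, takes a point from camera to tool coordinates, whose origin is the TCP and whose axes are the flange's). Camera axes: x right, y up, looking along -z (the intrinsics and any distortion apply to the point x, -y, -z); pixel columns grow to the right and rows downward; lengths in m; the calibration is good to about 2 mm. A picture is of the moment at which its call begins: read the wrist's pose just before it. camera_info takes no time and is no camera call.
- job_done(): hands the job in, once; it reports no verdict.
Trained networks look in the newest picture that a camera, given by its name, has taken for a name from the list of things; names that differ only in an ending like _2 or _b are one class to them, and where a whole thing is asked for, a point or a joint stands for the part that bears it (a point fixed in the world has none). Each returns a list of dicts, best first, with "confidence" (0 to 1); they miss things now and then, are a little off and sometimes report something else, mostly with a low value. They report only what shows in the picture. A call takes as long as a camera call.
- masks_of(camera, target): "region" (420x560 bool, what is visible of it).
- mark_of(camera, target): "xyz" ([x, y, z] in m, in world coordinates, good to about 4 mm: a listed point, or the origin of a listed thing).
The state is a dict: "clock": time; "q": joint angles; "joint_vel": joint speeds; "effort": joint torques, N m; "ee_pos": TCP position; "eef_rot": TCP orientation; "wrist_force": force on the tool from outside, world axes, zero at the start; "torque": the same for the moment, N m; "opening": finger opening in m.
Only numpy, scipy, OpenCV 4.12 (cv2) and the standard library are available. Lean on these libraries where they do the work, as an engineer would, in place of code of your own. Each camera call takes 0.05 s, during which the arm holds its last target.

## Working session

There is one attempt and no reset: what is moved stays moved. The work goes in short steps, Python scripts to look and compute and a tool call to move; the robot and the scene stay as the last step left them, time stands still between calls to the robot, and variables do not carry over. Pictures are saved under pics/ and viewed, and the job is handed in when it is done.

Besides the shell and the picture viewer there is one more tool, called after "Call:" as name(argument=value, ...), one argument or row to a line, values as JSON. jog_arm: Moves the arm, as the interface text tells. Its arguments: {"type":"object","properties":{"deltas":{"type":"array"}},"required":["deltas"]}

```bash
ls; mkdir -p pics; python3 - <<'E'
from plant import *
import cv2
s=observe();print(s)
for n in ("scene","top","wrist"):
    im=camera(n);cv2.imwrite(f"pics/{n}0.png",im[:,:,::-1])
    print(n,camera_info(n))
    for t in ("printer_centre","cover_edge","fastener_seat","wing_grip","stud","receptacle") if n!="wrist" else ():
        for m in mark_of(n,t)[:2]: print(t,m)
print(observe()["clock"],tips_ahead)
E
```

```text
pics
{'clock': 0.0, 'q': array([-1.53309481e+00,  1.59083258e-01,  1.59825950e+00,  5.55400071e-06,
        1.38620157e+00, -2.10119939e-01]), 'joint_vel': array([ 0.00099534,  0.00213026, -0.0003119 ,  0.00034907,  0.00138283,
       -0.00029306]), 'effort': array([-2.96973913e-04, -3.95999801e+01, -3.31430984e+01, -2.85745627e-04,
        8.27525917e-03,  3.58828274e-06]), 'ee_pos': array([ 0.14099037, -0.55683541,  0.24128401]), 'eef_rot': array([-3.13968504e+00, -4.12412227e-04,  2.47820040e-01]), 'wrist_force': array([-0.66782466,  0.17194134, -0.71296099]), 'torque': array([-0.00647238,  0.04120776, -0.01774012]), 'opening': 0.08510553421998307}
scene {'vfov': 54.23016012653981, 'cx': 285.8074682800411, 'cy': 205.93352942453143, 'k1': -0.07033416290188536, 'origin': array([ 1.40248267, -0.28818525,  0.70162957]), 'orientation': array([1.02023655, 0.0228747 , 1.22991786])}
printer_centre {'xyz': [0.593, -0.0561, 0.2341], 'confidence': 0.21}
cover_edge {'xyz': [0.553, -0.0554, 0.2218], 'confidence': 0.88}
cover_edge {'xyz': [0.4902, 0.386, 0.0024], 'confidence': 0.3}
fastener_sea
[... 716 characters left out ...]
, 'confidence': 0.72}
stud {'xyz': [0.5777, -0.0589, 0.2104], 'confidence': 0.71}
receptacle {'xyz': [0.5367, -0.0612, 0.121], 'confidence': 0.58}
receptacle {'xyz': [0.7687, 0.2063, -0.0004], 'confidence': 0.46}
wrist {'vfov': 69.35285850431218, 'cx': 283.97556511174076, 'cy': 209.63072295285346, 'k1': -0.048564503702349084, 'tool_from_camera': array([[ 5.30123110e-05,  9.57011527e-01,  2.90049883e-01,
         7.49079508e-02],
       [ 9.99999987e-01, -6.96127667e-06, -1.59801093e-04,
         1.09026044e-03],
       [-1.50912371e-04,  2.90049888e-01, -9.57011515e-01,
        -1.31952150e-01],
       [ 0.00000000e+00,  0.00000000e+00,  0.00000000e+00,
         1.00000000e+00]])}
0.75 0.011
```

View pics/scene0.png

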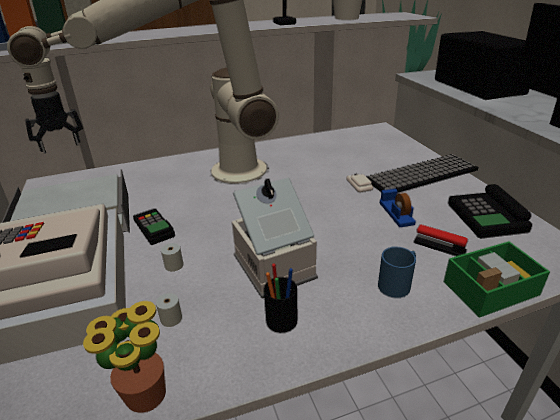

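View pics/top0.png

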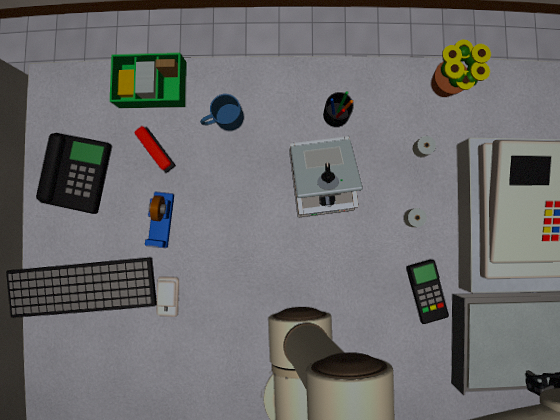

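The pictures show the printer near (325,175) in the top view with its cover open, and the mug, pens and rolls well clear of it. I'll zoom in for corners.

```bash
python3 - <<'E'
import cv2
a=cv2.imread("pics/top0.png")[125:225,275:375];cv2.imwrite("pics/t0z.png",cv2.resize(a,(600,600),interpolation=cv2.INTER_CUBIC))
a=cv2.imread("pics/scene0.png")[170:300,220:330];cv2.imwrite("pics/s0z.png",cv2.resize(a,None,fx=4.6,fy=4.6,interpolation=cv2.INTER_CUBIC))
E
```

```text
(no output)
```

View pics/t0z.png

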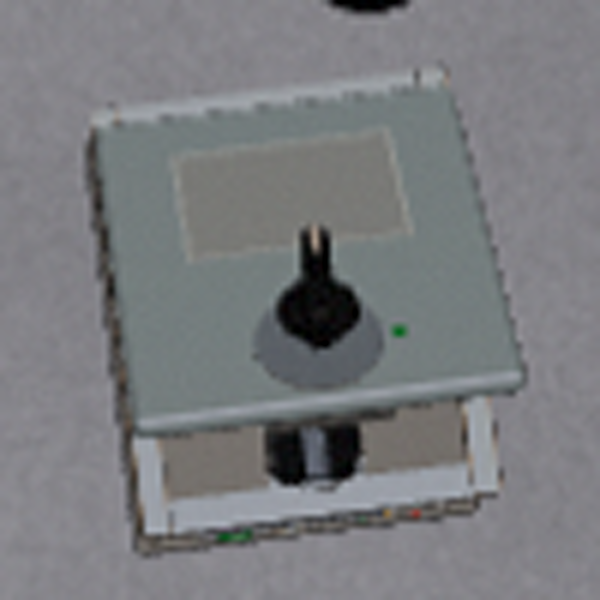

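View pics/s0z.png

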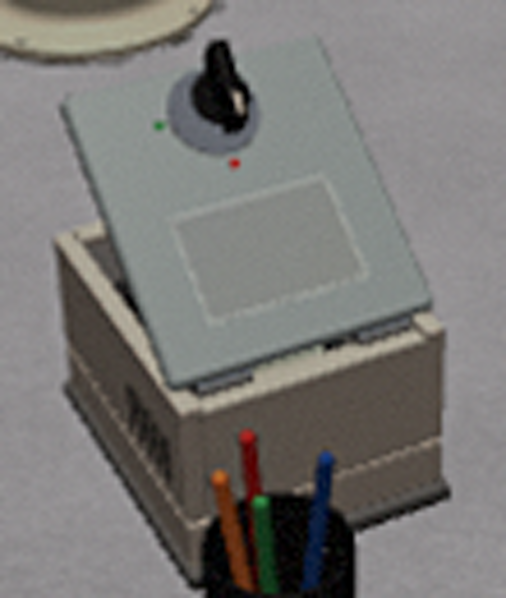

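```bash
cat > h.py <<'E'
import numpy as np, cv2
from scipy.spatial.transform import Rotation as R
from scipy.optimize import least_squares
from plant import *
def proj(n,P,o=None):
    c=camera_info(n);P=np.atleast_2d(P)
    if n=="wrist":
        T=c["tool_from_camera"];Rt=R.from_euler("xyz",o["eef_rot"]).as_matrix()
        A=Rt@T[:3,:3];O=Rt@T[:3,3]+o["ee_pos"]
    else:
        A=R.from_euler("xyz",c["orientation"]).as_matrix();O=c["origin"]
    p=(P-O)@A; s=np.c_[p[:,0]/-p[:,2],-p[:,1]/-p[:,2]]
    s=s*(1+c["k1"]*(s**2).sum(1))[:,None]
    f=210/np.tan(np.radians(c["vfov"]/2))
    return s*f+[c["cx"],c["cy"]]
def housing(p,L):  # local -> world
    x,y,w=p[:3];c,s=np.cos(w),np.sin(w);L=np.atleast_2d(L)
    return np.c_[x+c*L[:,0]-s*L[:,1],y+s*L[:,0]+c*L[:,1],L[:,2]]
def cover(p,L,th=None): # L: x from hinge (neg front), y, z above hinge line
    th=p[3] if th is None else th;L=np.atleast_2d(L)
    c,s=np.cos(th),np.sin(th)
    # front (-x) raised
    X=c*L[:,0]+s*L[:,2]; Z=-s*L[:,0]+c*L[:,2]
    return housing(p,np.c_[X+.075,L[:,1],Z+.12])
E
python3 - <<'E'
from h import *
zt=lambda u,v:((u+.5)/6-.5+275,(v+.5)/6-.5+125)
zs=lambda u,v:((u+.5)/4.6-.5+220,(v+.5)/4.6-.5+170)
obs=[("top","h",(.09,-.075,.12),zt(445,70)),("top","h",(-.09,.075,.12),zt(143,533)),("top","h",(-.09,-.075,.12),zt(497,492)),
("top","c",(-.165,.075,.012),zt(137,413)),("top","c",(-.165,-.075,.012),zt(522,370)),
("scene","h",(.09,-.075,.12),zs(192,410)),("scene","h",(.09,.075,.12),zs(440,330)),("scene","h",(-.09,-.075,.12),zs(60,235)),
("scene","c",(-.165,-.075,.012),zs(65,98)),("scene","c",(-.165,.075,.012),zs(318,38)),("scene","c",(0,-.075,.012),zs(172,382)),("scene","c",(0,.075,.012),zs(430,300))]
def f(p):
    return np.concatenate([(proj(n,housing(p,L) if k=="h" else cover(p,L))[0]-u) for n,k,L,u in obs])
r=least_squares(f,[.6,-.06,.1,.7],loss="soft_l1");print(r.x,r.cost);print(np.round(r.fun.reshape(-1,2),1))
p=r.x
print("edge",cover(p,(-.165,0,.012)),"seat",cover(p,(-.135,0,.012)),"recept",housing(p,(-.06,0,.12)),"wing",cover(p,(-.135,0,.042)))
np.save("p.npy",p)
E
```

```text
[ 0.60059976 -0.05355199  0.11750433  0.64748166] 9.715139044518622
[[ 0.1 -1. ]
 [-0.4  0.2]
 [ 0.4 -0.1]
 [-1.1  1. ]
 [ 0.5  0.4]
 [-2.7  0.7]
 [ 1.4 -0.6]
 [-1.3 -0.3]
 [-0.8 -0.6]
 [ 0.8 -1.7]
 [-0.   1.6]
 [ 2.   1. ]]
edge [[ 0.55157346 -0.05933945  0.22909591]] seat [[ 0.57533662 -0.05653425  0.21100052]] recept [[ 0.5410135  -0.06058603  0.12      ]] wing [[ 0.59330723 -0.05441286  0.23492868]]
```

Fit is consistent with the marks (seat within about 3 mm). Raising first, then moving towards the push point with the fingers closed.

Call:
jog_arm(
  deltas=[
    [[0,0,-40],0.065,1],
    [[0,0,-40],0.065,1],
    [[10,-38,-20],0,1],
    [[20,-38,0],0,1],
    [[25,-38,0],0,1],
    [[30,-38,0],0,1],
    [[38,-38,0],0,1],
    [[38,-38,0],0,1],
    [[38,-38,0],0,1],
    [[40,-30,0],0,1],
  ],
)

```text
clock: 1.58
ee_pos: [0.31, -0.28, 0.3439]
eef_rot: [-3.141, -0.002, 0.096]
wrist_force: [0.4, -0.4, 0.4]
opening: -0.0001
```

Call:
jog_arm(
  deltas=[
    [[38,-25,0],-0.02,1],
    [[38,-25,0],0,1],
    [[38,-25,0],0,1],
    [[38,-25,0],0,1],
    [[38,-20,0],0,1],
    [[38,-15,0],0,1],
    [[25,-10,0],0,1],
    [[12,-5,10],0,1],
    [[0,0,10],0,1],
    [[0,0,0],0,1],
  ],
)

```text
clock: 2.42
ee_pos: [0.549, -0.0996, 0.3258]
eef_rot: [3.137, -0.009, 0.128]
wrist_force: [0.5, -0.6, -0.4]
opening: -0.0002
```

Call:
jog_arm(
  deltas=[
    [[11,8,20],0.01,1],
    [[0,0,25],0,1],
    [[0,0,15],0,1],
    [[0,0,5],0,1],
    [[0,0,0],0,1],
  ],
)

```text
clock: 2.83
ee_pos: [0.5589, -0.1102, 0.2606]
eef_rot: [3.135, -0.01, 0.114]
wrist_force: [-0.1, -0.5, -0.0]
opening: -0.0004
```

```bash
python3 - <<'E'
from h import *
o=observe();print(o["ee_pos"],o["eef_rot"],o["wrist_force"],o["q"])
im=camera("scene");a=im[:,:,::-1][140:300,200:340];cv2.imwrite("pics/s1.png",cv2.resize(a,None,fx=3.6,fy=3.6,interpolation=cv2.INTER_CUBIC))
im=camera("wrist");cv2.imwrite("pics/w1.png",im[:,:,::-1])
p=np.load("p.npy");t=np.array([o["ee_pos"]]);w=-p[2];d=t[0,:2]-p[:2];print("local",np.cos(w)*d[0]-np.sin(w)*d[1],np.sin(w)*d[0]+np.cos(w)*d[1])
print(proj("wrist",cover(p,[(-.165,.075,.012),(-.165,-.075,.012),(-.135,0,.042),(-.135,0,.012)]),o))
E
```

```text
[ 0.5589221  -0.11021888  0.26056895] [ 3.13509513 -0.0097817   0.11384188] [-0.05658488 -0.47351076 -0.0387983 ] [-4.06342957e-01  1.23883288e-01  1.59900566e+00 -7.86849603e-04
  1.40698645e+00  1.05076704e+00]
local -0.04803356199399025 -0.05139009565075906
[[ 72.02297192 253.97054219]
 [321.99784532 253.5020208 ]
 [185.15365308 186.34492751]
 [199.52693404 206.81138716]]
```

View pics/s1.png

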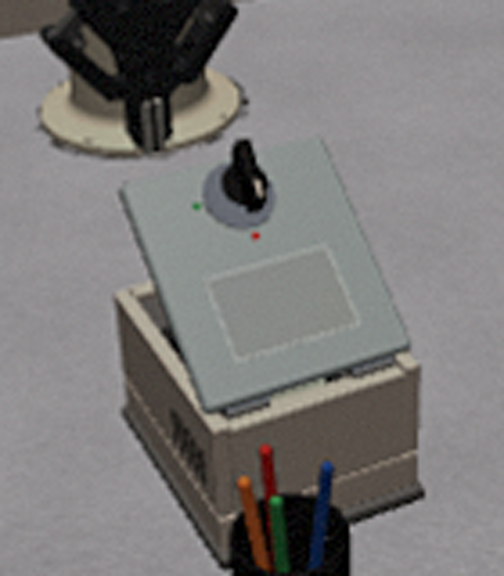

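View pics/w1.png

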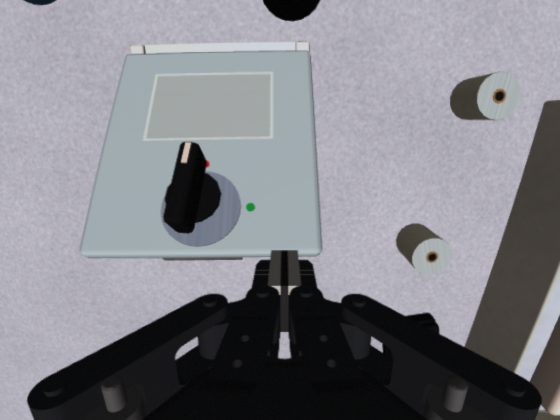

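The cover, wing and tip stand as modelled: wing at (190,190), tip at (285,255), which is near the front edge at row 253. Next I push down along the arc.

Call:
jog_arm(
  deltas=[
    [[6,5,4],0,1],
    [[0,0,5],0,1],
    [[0,0,5],0,1],
    [[0,0,5],0,1],
    [[-3,0,5],0,1],
    [[-3,0,5],0,1],
  ],
)

```text
clock: 3.43
ee_pos: [0.5641, -0.118, 0.2375]
eef_rot: [3.128, -0.022, 0.114]
wrist_force: [-0.0, 0.1, 2.1]
opening: 0.0002
```

Call:
jog_arm(
  deltas=[
    [[-4,0,6],0,1],
    [[-4,0,6],0,1],
    [[-4,0,6],0,1],
    [[-3,0,6],0,1],
    [[-3,0,6],0,1],
    [[-3,0,6],0,1],
    [[-2,0,6],0,1],
    [[-2,0,6],0,1],
  ],
)

```text
clock: 4.1
ee_pos: [0.5368, -0.1214, 0.184]
eef_rot: [3.128, -0.022, 0.114]
wrist_force: [-0.4, -0.5, 1.0]
opening: -0.0001
```

Call:
jog_arm(
  deltas=[
    [[-2,0,6],0,1],
    [[-2,0,6],0,1],
    [[-1,0,6],0,1],
    [[-1,0,6],0,1],
    [[-1,0,5],0,1],
  ],
)

```text
clock: 4.52
ee_pos: [0.5294, -0.1224, 0.151]
eef_rot: [3.129, -0.021, 0.114]
wrist_force: [-0.1, 0.0, -0.4]
opening: -0.0003
```

```bash
python3 - <<'E'
from h import *
o=observe();print(o["ee_pos"],o["eef_rot"],o["wrist_force"])
im=camera("scene");a=im[:,:,::-1][140:300,200:340];cv2.imwrite("pics/s2.png",cv2.resize(a,None,fx=3.6,fy=3.6,interpolation=cv2.INTER_CUBIC))
E
```

```text
[ 0.52942353 -0.12240653  0.1509931 ] [ 3.12852475 -0.02108889  0.11362131] [-0.13204127  0.01548094 -0.41892974]
```

View pics/s2.png

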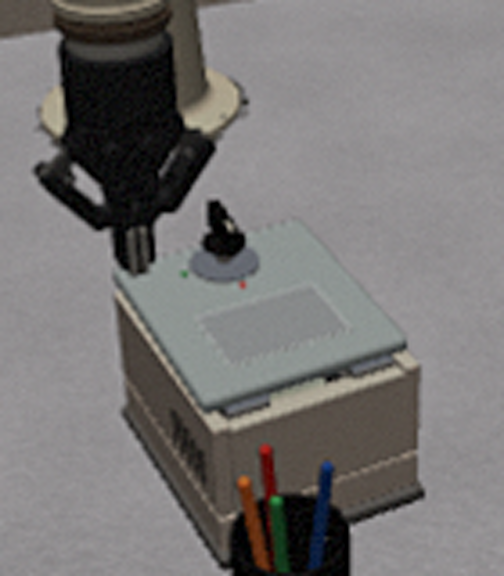

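The cover is nearly down (hub at (225,240)) and the fingers are clear of the wing. Smaller steps now, feeling for the stop.

Call:
jog_arm(
  deltas=[
    [[0,0,2.5],0,1],
    [[0,0,2.5],0,1],
    [[0,0,2],0,1],
  ],
)

```text
clock: 4.82
ee_pos: [0.5289, -0.1224, 0.1427]
eef_rot: [3.129, -0.019, 0.114]
wrist_force: [-7.8, 2.5, 19.9]
opening: 0.0
```

Call:
jog_arm(
  deltas=[
    [[0,0,1],0,1],
    [[0,0,1],0,1],
  ],
)

```text
clock: 4.98
ee_pos: [0.5289, -0.1223, 0.143]
eef_rot: [3.13, -0.018, 0.114]
wrist_force: [-5.0, 1.0, 7.1]
opening: -0.0
```

The cover met its stop at tip height 0.132 m, which is the shut height. Lifting, opening partly and moving above the wing to look.

Call:
jog_arm(
  deltas=[
    [[0,0,-10],0,1],
    [[0,0,-25],0,1],
    [[0,0,-25],0,1],
    [[0,0,-20],0,0.5],
    [[5,-20,0],0,0.5],
    [[7,-20,0],0,0.5],
    [[7,-20,0],0,0.5],
    [[0,0,0],0,0.5],
  ],
)

```text
clock: 5.65
ee_pos: [0.542, -0.0591, 0.2323]
eef_rot: [3.127, -0.026, 0.111]
wrist_force: [1.3, 0.4, -0.4]
opening: 0.0428
```

```bash
python3 - <<'E'
from h import *
o=observe();print(o["ee_pos"],o["eef_rot"],o["wrist_force"],o["opening"],o["q"])
im=camera("wrist");cv2.imwrite("pics/w3.png",im[:,:,::-1])
for t in("wing_grip","fastener_seat","cover_edge"):print(t,mark_of("wrist",t)[:1])
im=camera("top");a=im[:,:,::-1][125:225,275:375];cv2.imwrite("pics/t3.png",cv2.resize(a,(600,600),interpolation=cv2.INTER_CUBIC))
for t in("wing_grip","fastener_seat","cover_edge"):print(t,mark_of("top",t)[:1])
im=camera("scene");a=im[:,:,::-1][140:300,200:340];cv2.imwrite("pics/s3.png",cv2.resize(a,None,fx=3.6,fy=3.6,interpolation=cv2.INTER_CUBIC))
for t in("wing_grip","fastener_seat","cover_edge"):print(t,mark_of("scene",t)[:1])
p=np.load("p.npy")
print(cover(p,[(-.135,0,.042)],0),proj("wrist",cover(p,[(-.165,.075,.012),(-.165,-.075,.012),(0,.075,.012),(0,-.075,.012),(-.112,0,.053),(-.158,0,.053)],0),o))
E
```

```text
[ 0.5420191  -0.05908585  0.23230505] [ 3.12671573 -0.02573704  0.11093078] [ 1.34453972  0.37513962 -0.39040296] 0.04283762963943531 [-0.32891544  0.06754268  1.71603579 -0.00257939  1.328394    1.13172363]
wing_grip [{'xyz': [0.5358, -0.0602, 0.1606], 'confidence': 0.93}]
fastener_seat [{'xyz': [0.5418, -0.0609, 0.1312], 'confidence': 0.73}]
cover_edge [{'xyz': [0.5135, -0.0645, 0.1303], 'confidence': 0.84}]
wing_grip [{'xyz': [0.5417, -0.0615, 0.1302], 'confidence': 0.63}]
fastener_seat [{'xyz': [0.5402, -0.0637, 0.1332], 'confidence': 0.7}]
cover_edge [{'xyz': [0.5103, -0.0665, 0.1334], 'confidence': 0.87}]
wing_grip [{'xyz': [0.5425, -0.0665, 0.1648], 'confidence': 0.44}]
fastener_seat [{'xyz': [0.5429, -0.0556, 0.1281], 'confidence': 0.68}]
cover_edge [{'xyz': [0.5111, -0.0605, 0.126], 'confidence': 0.69}]
[[ 0.5410135  -0.06058603  0.162     ]] [[193.09585863 254.90846217]
 [372.09247695 252.68948087]
 [174.31308344  36.95775301]
 [386.98979563  36.14694228]
 [282.99942445 204.73689651]
 [283.5121727  268.52567944]]
```

View pics/w3.png

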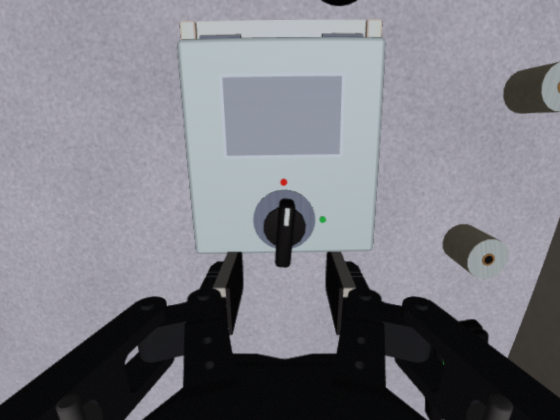

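View pics/s3.png

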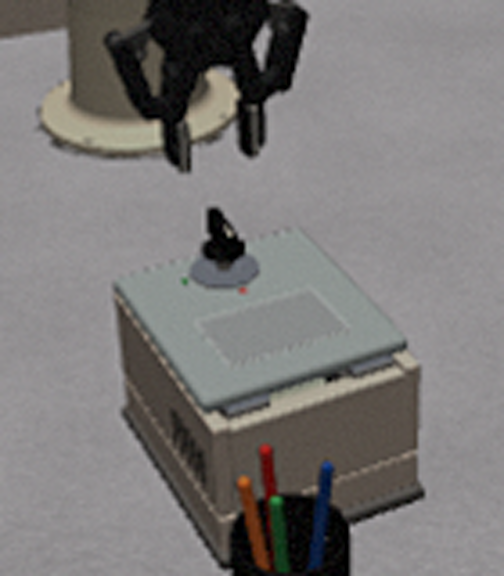

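The cover is shut. The wing is at about (286,233) in the wrist picture, at roughly 0.08 rad. I align the jaws with it and descend to just above the collar.

Call:
jog_arm(
  deltas=[
    [[0,1.5,0],0.07,0.5],
    [[0,0,15],0,0.5],
    [[0,0,15],0,0.5],
    [[0,0,12],0,0.5],
    [[0,0,8],0,0.5],
    [[0,0,0],0,0.5],
  ],
)

```text
clock: 6.75
ee_pos: [0.5434, -0.0652, 0.18]
eef_rot: [3.127, -0.027, 0.034]
wrist_force: [-0.1, 0.3, -1.4]
opening: 0.0425
```

```bash
python3 - <<'E'
from h import *
o=observe();print(o["ee_pos"],o["eef_rot"],o["wrist_force"],o["opening"])
im=camera("wrist");cv2.imwrite("pics/w4.png",im[:,:,::-1])
for t in("wing_grip","fastener_seat"):print(t,mark_of("wrist",t)[:1])
E
```

```text
[ 0.5433873  -0.06518769  0.17998628] [ 3.1267648  -0.026992    0.03374396] [-0.05438147  0.29179734 -1.38512043] 0.04252099690586744
wing_grip [{'xyz': [0.5355, -0.0593, 0.1596], 'confidence': 0.87}]
fastener_seat [{'xyz': [0.5378, -0.062, 0.1304], 'confidence': 0.76}]
```

View pics/w4.png

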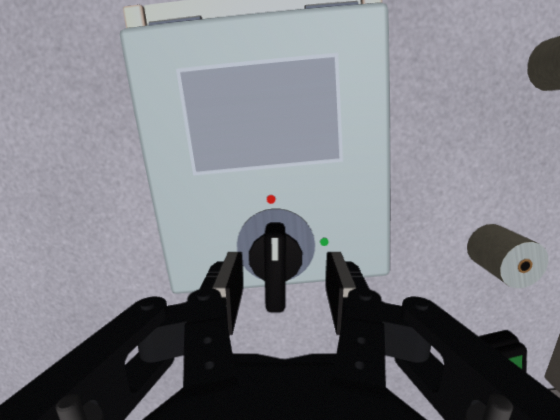

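```bash
cat >> h.py <<'E'
def back(n,uv,z,o=None):
    f=lambda q: proj(n,[[q[0],q[1],z]],o)[0]-uv
    return least_squares(f,[.54,-.06]).x
E
python3 - <<'E'
from h import *
o=observe()
for uv in((275,224),(275,310),(324,242),(271,199)):
    z=.173 if uv[0]==275 else .132
    w=back("wrist",uv,z,o);Rt=R.from_euler("xyz",o["eef_rot"]).as_matrix()
    print(uv,w,Rt.T@(np.r_[w,z]-o["ee_pos"]))
E
```

```text
(275, 224) [ 0.56947913 -0.06135546] [ 0.02460273 -0.00356898  0.01022534]
(275, 310) [ 0.52061918 -0.06258451] [-0.02424776 -0.00396835  0.0087173 ]
(324, 242) [ 0.54488888 -0.09339377] [-0.00230418  0.0269617   0.05091967]
(271, 199) [ 0.57259007 -0.05828109] [ 0.02655487 -0.0072041   0.051251  ]
```

Call:
jog_arm(
  deltas=[
    [[0,-4,0],0,0.5],
    [[0,0,7],0,0.5],
    [[0,0,5],0,0.5],
    [[0,0,1.5],0,0.5],
    [[0,0,0],0,0.5],
  ],
)

```text
clock: 7.32
ee_pos: [0.5469, -0.0617, 0.1707]
eef_rot: [3.123, -0.036, 0.034]
wrist_force: [0.0, 1.1, 0.1]
opening: 0.0426
```

```bash
python3 - <<'E'
from h import *
o=observe();print(o["ee_pos"],o["eef_rot"],o["wrist_force"],o["opening"])
im=camera("wrist");cv2.imwrite("pics/w5.png",im[:,:,::-1])
im=camera("scene");a=im[:,:,::-1][160:230,230:310];cv2.imwrite("pics/s5.png",cv2.resize(a,None,fx=6,fy=6,interpolation=cv2.INTER_CUBIC))
E
```

```text
[ 0.54685414 -0.06174702  0.17069807] [ 3.12338314 -0.03589763  0.03437836] [0.01304601 1.11634075 0.10920585] 0.04264284382858034
```

View pics/w5.png

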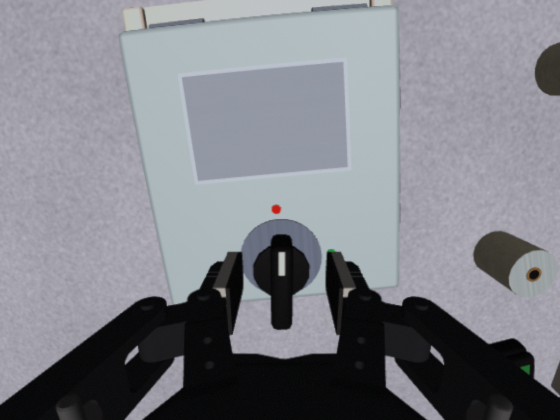

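View pics/s5.png

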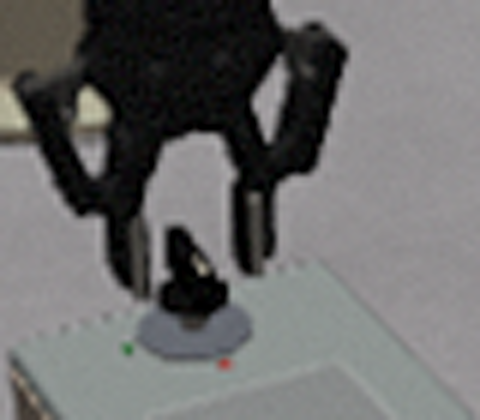

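Wing is between the pads (column 282, pads at 241 and 328). Small correction, then close.

Call:
jog_arm(
  deltas=[
    [[-3,0,3],0,0.5],
    [[0,0,1.5],0,0.5],
    [[0,0,0],0,0.7],
    [[0,0,0],0,0.8],
    [[0,0,0],0,0.85],
    [[0,0,0],0,0.85],
  ],
)

```text
clock: 7.92
ee_pos: [0.5439, -0.0613, 0.1663]
eef_rot: [3.125, -0.037, 0.034]
wrist_force: [-0.3, -0.1, -0.2]
opening: 0.013
```

Call:
jog_arm(
  deltas=[
    [[0,0,0],0,0.9],
    [[0,0,0],0,1],
    [[0,0,0],0,1],
    [[0,0,0],0,1],
    [[0,0,0],0,1],
  ],
)

```text
clock: 8.33
ee_pos: [0.5439, -0.0606, 0.1665]
eef_rot: [3.126, -0.037, 0.034]
wrist_force: [-0.0, 0.9, 1.3]
opening: 0.0096
```

Gripped (opening 9.6 mm). Pressing slowly.

Call:
jog_arm(
  deltas=[
    [[0,0,0.5],0,1],
    [[0,0,0.5],0,1],
    [[0,0,0.5],0,1],
    [[0,0,0.5],0,1],
  ],
)

```text
clock: 8.67
ee_pos: [0.544, -0.0606, 0.1653]
eef_rot: [3.126, -0.036, 0.034]
wrist_force: [-1.4, 2.4, 3.2]
opening: 0.0095
```

Call:
jog_arm(
  deltas=[
    [[0,0,0.5],0,1],
    [[0,0,0.5],0,1],
    [[0,0,0.5],0,1],
    [[0,0,0.5],0,1],
  ],
)

```text
clock: 9.0
ee_pos: [0.544, -0.0606, 0.1635]
eef_rot: [3.127, -0.036, 0.034]
wrist_force: [-1.1, 2.0, 3.4]
opening: 0.0092
```

Call:
jog_arm(
  deltas=[
    [[0,0,0.5],0,1],
    [[0,0,0.5],0,1],
    [[0,0,0.5],0,1],
  ],
)

```text
clock: 9.25
ee_pos: [0.544, -0.0606, 0.1621]
eef_rot: [3.127, -0.036, 0.034]
wrist_force: [-2.3, 2.6, 3.9]
opening: 0.0098
```

Call:
jog_arm(
  deltas=[
    [[0,0,0.5],0,1],
    [[0,0,0.5],0,1],
    [[0,0,0.5],0,1],
  ],
)

```text
clock: 9.5
ee_pos: [0.544, -0.0606, 0.1606]
eef_rot: [3.127, -0.036, 0.034]
wrist_force: [-2.8, 1.8, 4.5]
opening: 0.0094
```

Call:
jog_arm(
  deltas=[
    [[0,0,0.5],0,1],
    [[0,0,0.5],0,1],
    [[0,0,0.5],0,1],
  ],
)

```text
clock: 9.75
ee_pos: [0.544, -0.0606, 0.1592]
eef_rot: [3.127, -0.036, 0.034]
wrist_force: [-2.4, 3.2, 5.2]
opening: 0.0094
```

Call:
jog_arm(
  deltas=[
    [[0,0,0.5],0,1],
    [[0,0,0.5],0,1],
    [[0,0,0.5],0,1],
  ],
)

```text
clock: 10.0
ee_pos: [0.5441, -0.0606, 0.1586]
eef_rot: [3.127, -0.035, 0.034]
wrist_force: [-5.1, 3.1, 7.7]
opening: 0.0096
```

Call:
jog_arm(
  deltas=[
    [[0,0,0.5],0,1],
    [[0,0,0.5],0,1],
  ],
)

```text
clock: 10.17
ee_pos: [0.5441, -0.0606, 0.1586]
eef_rot: [3.126, -0.035, 0.034]
wrist_force: [-4.3, 2.6, 7.8]
opening: 0.0095
```

Call:
jog_arm(
  deltas=[
    [[0,0,0.5],0,1],
    [[0,0,0.5],0,1],
  ],
)

```text
clock: 10.33
ee_pos: [0.5441, -0.0606, 0.1586]
eef_rot: [3.126, -0.035, 0.034]
wrist_force: [-4.8, 2.7, 7.5]
opening: 0.01
```

It has bottomed: height held at 0.1586 m, force stepped from 5.2 to 7.7 N after about 8 mm. Starting the turn gently while pressed.

Call:
jog_arm(
  deltas=[
    [[0,0,0.5],0.05,1],
    [[0,0,0.4],0.05,1],
    [[0,0,0.4],0.05,1],
  ],
)

```text
clock: 10.58
ee_pos: [0.544, -0.0612, 0.1587]
eef_rot: [3.13, -0.037, -0.12]
wrist_force: [-3.9, 2.2, 7.1]
opening: 0.0098
```

```bash
python3 - <<'E'
from h import *
o=observe();print(o["ee_pos"],o["eef_rot"],o["wrist_force"],o["torque"],o["opening"],o["q"][5])
im=camera("wrist");cv2.imwrite("pics/w6.png",im[:,:,::-1])
E
```

```text
[ 0.54401901 -0.06123821  0.15865714] [ 3.13003671 -0.03658196 -0.11979909] [-3.92070924  2.24965742  7.07792385] [0.37154296 0.72246636 0.0536713 ] 0.009827786050204686 1.36136900851599
```

View pics/w6.png

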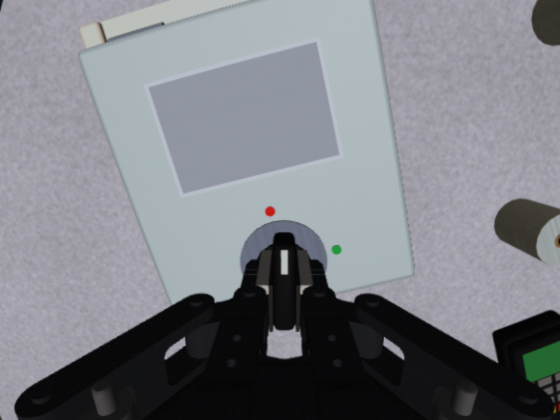

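The wing turns with the jaws: its white line stays centred at (284,260) while the red dot has swung to (270,211). Torque is low, so I continue.

Call:
jog_arm(
  deltas=[
    [[0,0,0.4],0.1,1],
    [[0,0,0.4],0.1,1],
    [[0,0,0.4],0.1,1],
    [[0,0,0.4],0.1,1],
    [[0,0,0.4],0.1,1],
  ],
)

```text
clock: 11.05
ee_pos: [0.543, -0.0633, 0.1586]
eef_rot: [-3.14, -0.038, -0.642]
wrist_force: [-4.9, 1.8, 8.0]
opening: 0.0093
```

```bash
python3 - <<'E'
from h import *
o=observe();print(o["ee_pos"],o["eef_rot"],o["wrist_force"],o["torque"],o["opening"],o["q"][5])
E
```

```text
[ 0.54304373 -0.06332589  0.15860366] [-3.13958236 -0.03783608 -0.64194199] [-4.89253525  1.84310008  7.96698134] [ 0.26319333  0.96765484 -0.02184688] 0.009301958995843785 1.8846645456031574
```

Call:
jog_arm(
  deltas=[
    [[0,0,0.4],0.1,1],
    [[0,0,0.4],0.1,1],
    [[0,0,0.4],0.1,1],
    [[0,0,0.4],0.1,1],
    [[0,0,0.4],0.1,1],
  ],
)

```text
clock: 11.47
ee_pos: [0.5412, -0.0647, 0.1586]
eef_rot: [-3.128, -0.033, -1.165]
wrist_force: [-4.7, 2.3, 8.7]
opening: 0.0094
```

```bash
python3 - <<'E'
from h import *
o=observe();print(o["ee_pos"],o["eef_rot"],o["wrist_force"],o["torque"],o["opening"],o["q"][5])
im=camera("wrist");cv2.imwrite("pics/w7.png",im[:,:,::-1])
E
```

```text
[ 0.54118502 -0.0646962   0.15861711] [-3.12814861 -0.03303221 -1.16517017] [-4.6881147   2.32707642  8.65018326] [0.28693899 1.1977543  0.07793016] 0.009381369358490235 2.4095790398625145
```

View pics/w7.png

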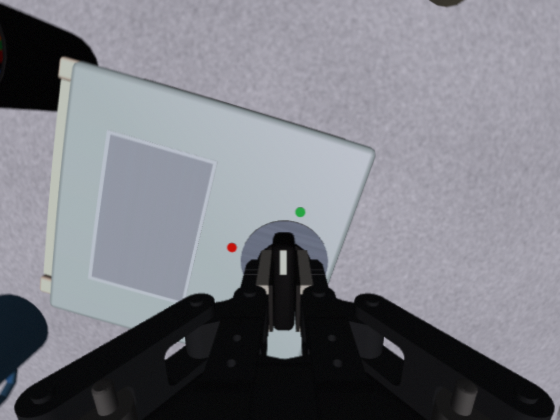

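The wing is following, with the green dot at (300,212) just right of the line. About 0.27 rad is left.

Call:
jog_arm(
  deltas=[
    [[0,0,0.3],0.08,1],
    [[0,0,0.3],0.08,1],
    [[0,0,0.3],0.05,1],
  ],
)

```text
clock: 11.77
ee_pos: [0.5402, -0.0649, 0.1586]
eef_rot: [-3.125, -0.03, -1.388]
wrist_force: [-3.6, 3.8, 6.2]
opening: 0.0096
```

Call:
jog_arm(
  deltas=[
    [[0,0,0.3],0.03,1],
    [[0,0,0.3],0.02,1],
  ],
)

```text
clock: 11.93
ee_pos: [0.5399, -0.0649, 0.1587]
eef_rot: [-3.124, -0.029, -1.442]
wrist_force: [-2.5, 3.6, 6.4]
opening: 0.0097
```

```bash
python3 - <<'E'
from h import *
o=observe();print(o["ee_pos"],o["eef_rot"],o["wrist_force"],o["torque"],o["opening"],o["q"][5])
im=camera("wrist");cv2.imwrite("pics/w8.png",im[:,:,::-1])
E
```

```text
[ 0.5399324  -0.06492803  0.15865788] [-3.12420211 -0.0292868  -1.44156041] [-2.51665014  3.57646318  6.39818665] [0.37167408 0.89506445 0.05640343] 0.009719801268548057 2.6876525215240954
```

View pics/w8.png

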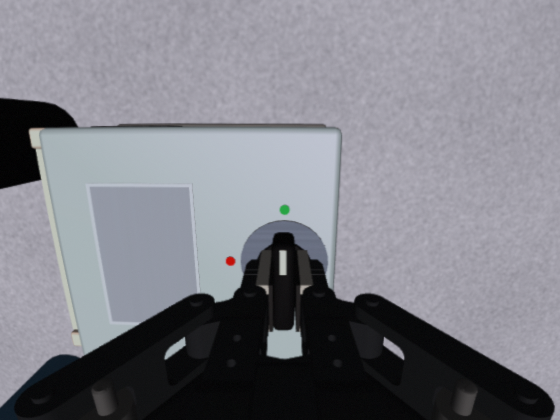

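The white line points straight at the green dot (column 284). Easing up while still gripping, to let it seat.

Call:
jog_arm(
  deltas=[
    [[0,0,-0.5],0,1],
    [[0,0,-0.5],0,1],
    [[0,0,-0.5],0,1],
    [[0,0,-0.5],0,1],
  ],
)

```text
clock: 12.32
ee_pos: [0.5399, -0.0649, 0.1609]
eef_rot: [-3.125, -0.03, -1.442]
wrist_force: [-1.2, 2.5, 4.7]
opening: 0.0093
```

Call:
jog_arm(
  deltas=[
    [[0,0,-0.4],0,1],
    [[0,0,-0.4],0,1],
  ],
)

```text
clock: 12.48
ee_pos: [0.5399, -0.0649, 0.1616]
eef_rot: [-3.125, -0.03, -1.441]
wrist_force: [-0.9, 3.0, 4.2]
opening: 0.0097
```

Call:
jog_arm(
  deltas=[
    [[0,0,-0.4],0,1],
    [[0,0,-0.4],0,1],
  ],
)

```text
clock: 12.65
ee_pos: [0.5399, -0.0649, 0.1624]
eef_rot: [-3.125, -0.03, -1.441]
wrist_force: [-0.9, 2.5, 3.7]
opening: 0.0093
```

Call:
jog_arm(
  deltas=[
    [[0,0,-0.4],0,1],
    [[0,0,-0.4],0,1],
  ],
)

```text
clock: 12.82
ee_pos: [0.5398, -0.0648, 0.1627]
eef_rot: [-3.125, -0.03, -1.441]
wrist_force: [0.6, 2.0, 0.3]
opening: 0.0098
```

It seated at 4.0 mm above the bottom (1.5 + 2.5 mm, as described) and the force dropped to about 0. Releasing and withdrawing.

Call:
jog_arm(
  deltas=[
    [[0,0,0],0,0.85],
    [[0,0,0],0,0.7],
    [[0,0,0],0,0.55],
    [[0,0,0],0,0.5],
    [[0,0,-5],0,0.5],
    [[0,0,-15],0,0.5],
    [[0,0,-25],0,0.5],
    [[0,0,-25],0,0.5],
    [[0,0,-25],0,0.5],
    [[0,0,0],0,0.5],
  ],
)

```text
clock: 13.65
ee_pos: [0.5366, -0.0637, 0.2595]
eef_rot: [-3.128, -0.032, -1.442]
wrist_force: [0.4, -0.2, 1.1]
opening: 0.0428
```

```bash
python3 - <<'E'
from h import *
o=observe();print(o["ee_pos"],o["eef_rot"],o["wrist_force"],o["opening"])
im=camera("wrist");cv2.imwrite("pics/w9.png",im[:,:,::-1])
for t in("wing_grip","fastener_seat"):print(t,mark_of("wrist",t)[:1])
im=camera("top");cv2.imwrite("pics/t9.png",im[:,:,::-1])
im=camera("scene");a=im[:,:,::-1];cv2.imwrite("pics/s9.png",a)
E
```

```text
[ 0.53663269 -0.06366163  0.25951075] [-3.12799811 -0.03166994 -1.44247731] [ 0.38320178 -0.20458441  1.11026665] 0.04281198216787748
wing_grip []
fastener_seat [{'xyz': [0.5406, -0.0597, 0.1289], 'confidence': 0.64}]
```

View pics/w9.png

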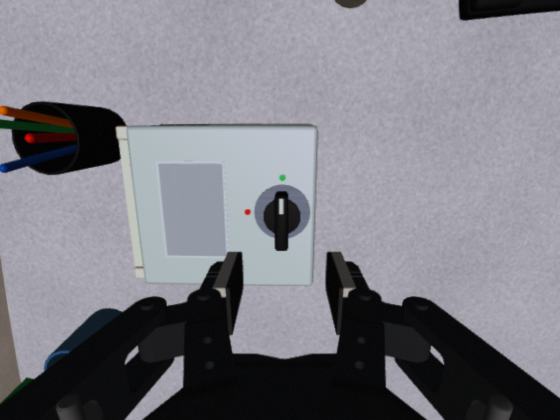

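View pics/s9.png

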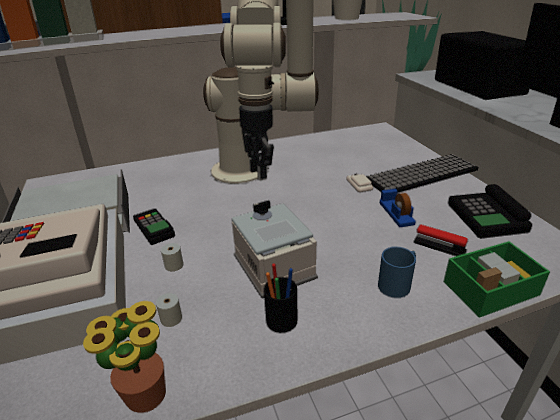

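After release the wing lies across the cover, at column 282 and pointing at the green dot at (282,178). The cover is shut, and the other objects are where they were in the first picture. Handing in.

```bash
python3 -c "
from plant import *
print(job_done(), observe()['clock'])"
```

```text
the job is handed in; nothing more can be done
the job is handed in; nothing more can be done
```

The cover is shut and the wing fastener is locked at the green dot. I handed the job in at about 14 s of robot time.

- **Cover:** I swung it down with closed fingertips near its front edge, and it met its stop at 132 mm, the shut height. The contact at the stop briefly read about 20 N upward at the wrist, more than I had planned, but far below the 120 N limit.
- **Fastener:** I gripped the wing and pressed at about 5 mm/s. It bottomed after roughly 8 mm, where the vertical force stepped from 5.2 to 7.7 N. Sampled vertical force stayed under 9 N while pressing and turning. I then turned it to about 1.56 rad by the tool's yaw, with low torque, short of the end stop.
- **Locking:** Easing up, the wing rose 4.0 mm and stopped, and the vertical force fell to about 0, which fits the locked notch.
- **Last checks:** After release, the pictures showed the white line on the green dot, the cover shut, the gripper clear and the other objects unmoved by eye.
- **Checks that failed or were limited:** The network did not find the wing in the last wrist picture, so I judged its angle by eye. The tool was tilted about 2° during the grasp, with lateral forces of up to about 6 N.

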